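Refit the roaster's relay and offer up the control box cover

ROBOT

A 7-joint arm with a two-finger parallel gripper is mounted at the origin on the work surface. World frame = base frame: x ahead of the robot, y to its left, z up, the work surface at z = 0. Lengths are in m, angles in rad, forces in N, time in s.
With the tool pointing down it reaches from about 0.425 to 0.875 m from the base axis. Payload 4.7 kg.
Tool frame: the origin (TCP) lies between the finger pads; the fingertips stand 14 mm ahead of it and the grasp point (between the pads) lies 5 mm behind it; z points along the fingers, y is the line along which they close (so a half turn about z gives the same grasp; the last joint's range is limited). The gripper opens to 87 mm and grips with 3 to 60 N. Pads are 19 mm wide; open, the fingers measure 117 mm over their backs; the gripper's body (75 mm by 190 mm) begins 51 mm behind the grasp point.
Start: joints at [1.279, 0.321, -0.07, 1.45, 0.023, 1.371, -0.057], TCP at [0.196, -0.62, 0.2] pointing down, gripper open.
Joint ranges: [-2.86, 2.86], [-0.3, 2.09], [-1.38, 1.24], [0.06, 2.45], [-1.56, 4.7], [0.09, 2.05], [-2.69, 2.69]. Speed limits (rad/s): [2.57, 2.57, 3.14, 3.14, 3.14, 3.14, 3.14].

INTERFACE

Orientations are given as a rotation vector (axis times angle).
In Python, from bench import get_state, get_image, camera_params, close_job gives the robot as it stands. The module is installed in compiled form; this text tells all that it offers.
- The arm moves only by the tool arm_command, never from a script. Its argument "motion" is a list of rows, each a list of 5 numbers: the finger opening in mm, from 0 to 87, then the shift along the tool's x, y, z in mm, then the turn about the tool's z in degrees. In form: [[gripper, x, y, z, spin], ...]. A call has 1 to 5 rows; each row is the pose to reach, as a shift and turn from the pose commanded when the call began, along the tool's axes at that moment; what a row does not reach only later rows make up. A row lasts 1/12 s, in which the tool goes at most 41.7 mm and 7.16 degrees, less where a joint would pass 70% of its speed; a pose out of reach is approached as far as the arm can. A call with a gripper value outside its range is refused whole. The fingers move at their own pace and stop on an object; "newtons" is the grip in N (left out, the last holds). Time passes only in rows, so rows that repeat a pose let the fingers close. It gives the time, the measured TCP pose, the force, the opening and the grip force at its end, in the units of the state.
- get_state(): the state, without advancing time (a new reading comes with each control period).
- get_image(name): name is "side" or "top" or "wrist"; returns (picture, depth): 420x560x3 uint8, red, green, blue; 420x560 float32, m along the optical axis (not along the pixel's ray), 0 where there is no reading.
- camera_params(name): a dict with "intrinsics" (3x3 intrinsics, pixels), "D" ([k1, k2, p1, p2, k3] as OpenCV has them; the pictures are not rectified), "extrinsics" (4x4, takes a point from camera to world coordinates). Camera axes: x right, y down, z forward; pixel columns grow to the right and rows downward; lengths in m; the calibration is good to about 2 mm. A picture is of the moment at which its call begins: read the wrist's pose just before it. camera_params takes no time and is no camera call; for the wrist camera it gives the pose at the moment of the call.
- close_job(): hands the job in; it is judged then, once.
The state is a dict: "time": time; "joint_positions": joint angles; "qd": joint speeds; "joint_torque": joint torques, N m; "position": TCP position; "tool_rot": TCP orientation; "ft_force": force on the tool from outside, world axes, zero at the start; "torque": the same for the moment, N m; "grip_width": opening from 0.0 (shut) to 1.0 (fully open); "grip_force": force on a finger pad.
Only numpy, scipy, OpenCV 4.12 (cv2) and the standard library are available. Lean on these libraries where they do the work, as an engineer would, in place of code of your own. Each camera call takes 0.05 s, during which the arm holds its last target. There are 200 camera calls.

TASK

Carry the orange plug-in relay over the metal duct, plug it fully home into the black socket inside the roaster's open control box, and let go of it. Only then lift the green cover by its black handle, carry it over the duct and finish still holding it in the gripper, level, still and square over the box, hovering about 1.5 cm above the rim and never touching the box, so that a colleague can fit the gasket. Do not bump the duct, and leave the mug, the tin and the screwdriver where they are.

Things in the scene. Friction and masses are not known exactly. Their poses are not given: they have to be found in the camera images.
- box: open-topped green steel control box fixed to the bench, 200 (its x) x 150 (its y) x 80 mm high, walls 4 mm; origin at the centre of its underside, z up. Inside, 40 mm from the centre towards its -x end, is a black socket block 58 x 48 mm whose top is 30 mm above the bench; towards its +x end a grey terminal strip, 30 x 110 mm, top 32 mm above the bench. It may stand on either side of the duct.
- rim (a point): centre of the box's open mouth, at rim height (80 mm above the bench); axes as the box
- socket (a point): centre of the socket's hole, level with the socket block's top; axes as the box. The hole is rectangular, 34.5 (box x) x 24.5 mm (box y), 16 mm deep, its mouth flared by a 3 mm, 45 degree chamfer all round
- relay: loose orange relay, 90 g, standing upright on the mat on its plug: case 40 (its x) x 30 (its y) x 38 mm, below it a black plug 32 x 22 x 14 mm; 52 mm high in all. Origin at the centre of the plug's underside, z up. Fits the socket either way round (half a turn), with the relay's x along the box's x; seated, the case rests on the socket block and the origin is 14 mm below the hole's mouth, the relay's top 12 mm below the rim
- cover: loose green cover of the box, about 300 g, 204 (its x) x 154 (its y) mm, 15 mm thick over its skirt, lying right way up on the mat. Origin at the centre of its underside (the plane of the skirt's lower edge), z up. Either way round (half a turn) suits the box, with the cover's x along the box's x
- handle (a point): middle of the cover's handle, 51 mm above the cover's underside: a black bar 100 mm long along the cover's x, 14 mm wide (cover y), 12 mm high, its top 57 mm and its underside 45 mm above the cover's underside, with a post 12 mm long at each end; 30 mm free beneath the bar
- mat: black rubber mat fixed on the bench, 370 (its x) x 190 x 6 mm, on which the relay (towards the mat's -x end) and the cover lie; origin at the centre of its underside. It is on the other side of the duct from the box
- duct: length of round metal duct, 80 mm thick with 94 mm end flanges, 460 mm long along its x, fixed on two wooden saddles between mat and box; its highest point is 122 mm above the bench. Origin on the bench below its middle, z up
- mug: white mug, 80 mm across, 90 mm high, handle towards its +y; a bystander; origin at the centre of its underside
- tin: metal tin, 72 mm across, 110 mm high; a bystander; origin at the centre of its underside
- screwdriver: screwdriver lying outside the work, along its x; a bystander; origin at its underside

How it is judged:
On the way:
1. the relay is fully plugged into the socket and let go, with the cover still lying on the mat (z of relay in the frame of socket below -0.011 m and horizontal distance between relay and socket below 0.004 m and angle between relay's own z axis and vertical below 0.08 rad and angle between the x axis of relay and the x axis of box, either way round below 0.12 rad and contact force between relay and the fingers below 0.2 N and distance of cover from where it was at the start of the episode below 0.03 m), for 0.2 s.
At the end, for the whole second after the job is handed in: Relay let go, its plug 11 mm or more into the hole, square. Cover held by the fingers, still, within 4.5 degrees of level, underside 4 to 30 mm above the rim, within 12 mm of centred along each box axis and 5.7 degrees of square, touching neither box, relay nor duct (z of relay in the frame of socket below -0.011 m and horizontal distance between relay and socket below 0.004 m and angle between each of relay, cover's own z axis and vertical below 0.08 rad and angle between the x axis of relay and the x axis of box, either way round below 0.12 rad and contact force between relay and the fingers below 0.2 N and z of cover in the frame of rim between 0.004 and 0.03 m and x of cover in the frame of rim between -0.012 and 0.012 m and y of cover in the frame of rim between -0.012 and 0.012 m and angle between the x axis of cover and the x axis of box, either way round below 0.1 rad and linear speed of cover below 0.02 m/s and angular speed of cover below 0.15 rad/s and contact force between cover and the fingers above 1 N and contact force between cover and box below 0.2 N and contact force between cover and relay below 0.2 N and contact force between cover and duct below 0.2 N); the arm keeps its last pose, push and grip.
It fails at once if the duct is bumped (more than 3 N) (contact force between duct and anything else above 3 N).
It fails at once if the cover touches the box (more than 1 N) (contact force between cover and box above 1 N).
It fails at once if the mug is moved more than 20 mm or tipped (distance of mug from where it was at the start of the episode above 0.02 m or angle between mug's own z axis and vertical above 0.3 rad).
It fails at once if the tin is moved more than 20 mm or tipped (distance of tin from where it was at the start of the episode above 0.02 m or angle between tin's own z axis and vertical above 0.3 rad).
It fails at once if the screwdriver is moved more than 20 mm (distance of screwdriver from where it was at the start of the episode above 0.02 m).
It also fails if it takes over 72 s, if anything falls off the work surface, if the arm or the gripper's body presses on something with over 40 N, if the wrist force passes 120 N, or if a joint passes its speed limit or range.

## Working session

There is one attempt and no reset: what is moved stays moved. The work goes in short steps, Python scripts to look and compute and a tool call to move; the robot and the scene stay as the last step left them, time stands still between calls to the robot, and variables do not carry over. Pictures are saved under pics/ and viewed, at most 10 in all, crops included, and the job is handed in when it is done.

Besides the shell and the picture viewer there is one more tool, called after "Emit:" as name(argument=value, ...), one argument or row to a line, values as JSON. arm_command: Moves the arm, as the interface text tells. Its arguments: {"type":"object","properties":{"motion":{"type":"array"},"newtons":{"type":"number"}},"required":["motion"]}

```bash
mkdir -p pics; cat > h.py <<'E'
import numpy as np,cv2
from bench import *
def look(n,save=None):
    p=camera_params(n); im,d=get_image(n)
    if save: cv2.imwrite('pics/'+save,im[:,:,::-1])
    K=np.array(p['intrinsics']);D=np.array(p['D']);E=np.array(p['extrinsics'])
    v,u=np.mgrid[0:420,0:560]
    xy=cv2.undistortPoints(np.stack([u,v],-1).reshape(-1,1,2).astype(np.float64),K,D).reshape(420,560,2)
    P=np.concatenate([xy*d[...,None],d[...,None]],-1)
    W=P@E[:3,:3].T+E[:3,3]; W[d==0]=np.nan
    return im,W
E
python3 - <<'E'
from h import *
s=get_state();print(s)
a=look('top','top0.png');b=look('side','side0.png')
np.savez('t0.npz',im=a[0],W=a[1],im2=b[0],W2=b[1])
for n in('top','side'):print(camera_params(n)['extrinsics'])
E
```

```text
{'time': 0.0, 'joint_positions': array([ 1.27909389,  0.32178856, -0.07009054,  1.45171363,  0.02260476,
        1.37073787, -0.05690249]), 'qd': array([-0.00046601,  0.00069201, -0.0008738 ,  0.00035403,  0.00127964,
       -0.0009624 ,  0.00043013]), 'joint_torque': array([ 1.22344559e-04, -4.91285419e+01, -4.04483937e-01, -3.12528455e+01,
       -6.42550481e-02,  4.36899439e-02,  1.73968556e-04]), 'position': array([ 0.19546219, -0.61929386,  0.19886454]), 'tool_rot': array([-3.10313293e+00, -4.78261461e-01,  6.00116493e-04]), 'ft_force': array([ 0.53499277, -0.22484466,  0.20838298]), 'torque': array([0.00713641, 0.01508681, 0.03167709]), 'grip_force': 0.0, 'grip_width': 0.9998269059294134}
[[-0.01463402 -0.996887    0.07747362  0.35969634]
 [-0.99985479  0.01526606  0.00757209 -0.0038771 ]
 [-0.00873124 -0.07735156 -0.99696565  1.34363428]
 [ 0.          0.          0.          1.        ]]
[[-0.80767984 -0.27054589  0.52388758 -0.2875141 ]
 [-0.58915387  0.40567979 -0.69880013  0.99334067]
 [-0.0234731  -0.87305718 -0.48705254  0.80294441]
 [ 0.          0.          0.          1.        ]]
```

View pics/top0.png

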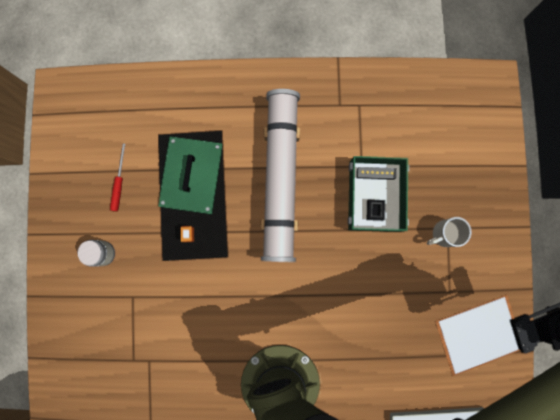

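View pics/side0.png

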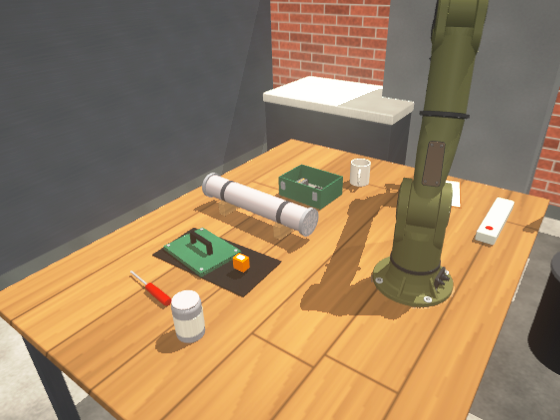

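The top view shows the cover at (190,175), its handle at (188,173) and the relay at (186,234) on the mat to the left. The duct is at x≈281, the box at (378,193) with its socket at (376,210), the mug at (453,232), the tin at (93,253) and the screwdriver at (118,180).

```bash
python3 - <<'E'
from h import *
z=np.load('t0.npz');im=z['im'].astype(int);W=z['W']
Z=W[...,2];v,u=np.mgrid[0:420,0:560]
def rect(m,name):
    p=W[m][:,:2]*1000;r=cv2.minAreaRect(p.astype(np.float32));print(name,m.sum(),'rect',np.round(r[0],1),np.round(r[1],1),round(r[2],2),'med z',np.round(np.median(Z[m])*1000,1),'mean',p.mean(0).round(1))
def box(a,b,c,d):return (u>=a)&(u<b)&(v>=c)&(v<d)
g=(im[...,1]>im[...,0]+15)&(im[...,1]>im[...,2]+5)
rect(box(150,230,125,220)&g&(Z<.04),'cover plate')
rect(box(170,205,145,200)&(Z>.045),'handle')
o=(im[...,0]>150)&(im[...,2]<120)
rect(box(175,200,222,246)&(Z>.045),'relay')
rect(box(340,415,150,240)&(Z>.065),'rim')
rect(box(355,400,195,226)&(im.sum(-1)<150)&(Z<.06),'socket')
rect(box(340,400,160,180)&(Z>.02)&(Z<.05),'strip')
rect(box(255,310,80,270)&(Z>.06),'duct')
rect(box(70,120,235,270)&(Z>.08),'tin');rect(box(425,475,210,255)&(Z>.06),'mug')
m=box(150,235,125,270)&(im.sum(-1)<90)&(Z<.02);rect(m,'mat')
E
```

```text
cover plate 3683 rect [596.4 248.4] [161.9 211.4] 81.15 med z 19.9 mean [592.8 245.1]
handle 210 rect [593.3 246.3] [ 15.3 100.6] 81.06 med z 61.8 mean [592.4 245.8]
relay 159 rect [423.8 250.1] [29.9 36. ] 89.09 med z 56.9 mean [423.6 249.5]
rim 610 rect [ 525.8 -280.2] [161.8 201.4] 87.96 med z 77.5 mean [ 531.7 -283.9]
socket 276 rect [ 484.7 -276.6] [46.1 52.4] 86.34 med z 25.2 mean [ 484.2 -275.9]
strip 555 rect [ 598.5 -275.4] [ 55.4 145.9] 1.77 med z 31.1 mean [ 594.6 -278.2]
duct 5117 rect [575.6  -9.5] [ 93.2 461.9] 87.47 med z 108.9 mean [572.   -9.5]
tin 580 rect [373.7 501.4] [68.2 69.2] 1.07 med z 107.7 mean [373.4 498. ]
mug 370 rect [ 416.5 -471.3] [103.1  77.2] 82.87 med z 79.7 mean [ 412.7 -476.6]
mat 3531 rect [538.  243.4] [361.3 183. ] 2.36 med z 5.1 mean [474.5 236.4]
```

```bash
cat >> h.py <<'E'
from scipy.spatial.transform import Rotation as R
def go(x,y,z,yaw,s=None):
    "world TCP goal (mm), yaw of tool y axis (deg) -> shift in tool axes"
    s=s or get_state();M=R.from_rotvec(s['tool_rot']).as_matrix()
    d=M.T@(np.array([x,y,z])-1000*s['position'])
    cy=np.degrees(np.arctan2(M[1,1],M[0,1]));spin=-((yaw-cy+180)%360-180)
    print('t',round(s['time'],2),'pos',(1000*s['position']).round(1),'yawy',cy.round(2),'tilt',M[:2,2].round(4),'F',s['ft_force'].round(1),'grip',s['grip_width']*87,s['grip_force'],'\n MOVE',d.round(1),'spin',round(spin,2))
E
python3 - <<'E'
from h import *
go(500,-280,260,-92)
E=np.array(camera_params('wrist')['extrinsics']);M=R.from_rotvec(get_state()['tool_rot']).as_matrix()
print('cam in tool',M.T@(E[:3,3]-get_state()['position']),'\n',M.T@E[:3,:3])
print(camera_params('wrist')['intrinsics'])
E
```

```text
t 0.1 pos [ 195.5 -619.3  199. ] yawy -72.48 tilt [-0.0006  0.0016] F [-0.2 -0.5 -0.9] grip 86.90395831521664 0.0 
 MOVE [ 392.6 -232.   -60.7] spin 19.52
cam in tool [ 0.07502606 -0.00155511 -0.18588084] 
 [[-2.76828821e-04 -9.60682109e-01 -2.77650517e-01]
 [ 9.99999929e-01 -1.94455043e-04 -3.24218092e-04]
 [ 2.57479977e-04 -2.77650587e-01  9.60682094e-01]]
[[299.36006896   0.         276.86643437]
 [  0.         299.36006896 204.65640713]
 [  0.           0.           1.        ]]
```

Emit:
arm_command(
  motion=[
    [87,80,-47,-12,5],
    [87,110,-65,-30,10],
    [87,145,-85,-45,15],
    [87,180,-106,-60,19.5],
    [87,216,-128,-60,19.5],
  ],
)

```text
time: 0.52
position: [0.3311, -0.469, 0.252]
tool_rot: [3.14, -0.061, 0.001]
ft_force: [0.7, -1.0, 0.6]
grip_width: 0.995
grip_force: 0.0
```

```bash
python3 - <<'E'
from h import *
go(520,-280,260,-92)
E
```

```text
t 0.52 pos [ 331.1 -469.   252. ] yawy -92.22 tilt [ 0.0005 -0.0013] F [ 0.7 -1.   0.6] grip 86.60813354002374 0.0 
 MOVE [ 181.5 -196.2   -8.2] spin -0.22
```

Emit:
arm_command(
  motion=[
    [87,25,-27,0,0],
    [87,53,-57,0,0],
    [87,80,-86,0,0],
    [87,107,-115,0,0],
    [87,134,-144,0,0],
  ],
)

```text
time: 0.93
position: [0.4699, -0.329, 0.2505]
tool_rot: [3.141, -0.054, -0.001]
ft_force: [1.1, -0.1, -1.4]
grip_width: 1.001
grip_force: 0.0
```

Emit:
arm_command(
  motion=[
    [87,23,-27,0,0],
    [87,35,-40,0,0],
    [87,35,-40,0,0],
    [87,35,-40,0,0],
  ],
)

```text
time: 1.27
position: [0.5059, -0.2907, 0.2502]
tool_rot: [-3.141, 0.05, 0.002]
ft_force: [0.1, -0.9, 0.2]
grip_width: 0.998
grip_force: 0.0
```

```bash
python3 - <<'E'
from h import *
go(520,-280,260,-92)
a=look('wrist','w_box.png');np.savez('wb.npz',im=a[0],W=a[1])
go(424,250,220,-92)
E
```

```text
t 1.27 pos [ 505.9 -290.7  250.2] yawy -91.81 tilt [-0.001   0.0004] F [ 0.1 -0.9  0.2] grip 86.8321750065744 0.0 
 MOVE [ 13.8 -11.1  -9.8] spin 0.19
t 1.32 pos [ 504.8 -292.4  250.3] yawy -91.98 tilt [-0.0014 -0.0004] F [ 0.3 -0.3 -0.3] grip 86.93677395974045 0.0 
 MOVE [ -99.5 -539.3   30.2] spin 0.02
```

View pics/w_box.png

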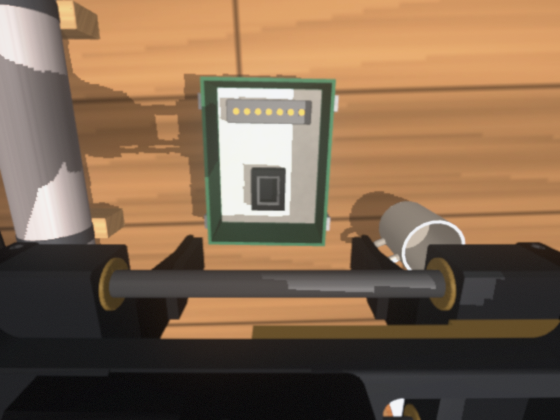

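The wrist picture shows the whole box, with rim corners near (200,77), (335,80), (326,245) and (208,244). The socket hole is at (268,188), the terminal strip at (268,111) and the mug at (425,238).

```bash
cat >> h.py <<'E'
def rect(W,m,name):
    p=W[m][:,:2]*1000;r=cv2.minAreaRect(p.astype(np.float32));print(name,m.sum(),'rect',np.round(r[0],1),np.round(r[1],1),round(r[2],2),'med z',np.round(np.median(W[m][:,2])*1000,1),'mean',p.mean(0).round(1))
def box(a,b,c,d):
    v,u=np.mgrid[0:420,0:560];return (u>=a)&(u<b)&(v>=c)&(v<d)
E
python3 - <<'E'
from h import *
z=np.load('wb.npz');im=z['im'];W=z['W'];Z=W[...,2]
rect(W,box(190,345,65,240)&(Z>.072)&(Z<.09),'rim')
m=box(240,300,155,225)&(Z>.024)&(Z<.04);rect(W,m,'socket top')
h=box(252,286,168,210)&(Z<.022);rect(W,h,'hole')
rect(W,box(215,320,95,130)&(Z>.02)&(Z<.05),'strip')
print((Z[170:208:4,250:288:3]*1000).round(0))
# distinct view edges
b=box(190,345,65,240)&(Z>.072)&(Z<.09)
p=W[b][:,:2]*1000;c=np.radians(-2);
Rm=np.array([[np.cos(c),np.sin(c)],[-np.sin(c),np.cos(c)]]);q=p@Rm.T
print(np.percentile(q,[.5,1,5,50,95,99,99.5],axis=0).round(1))
for n in('left','right'):
    mm=(q[:,1]>np.median(q[:,1])) if n=='left' else (q[:,1]<np.median(q[:,1]))
mid=(np.percentile(p,1,axis=0)+np.percentile(p,99,axis=0))/2
L=p[(q[:,1]>q[:,1].max()-8)];r=p[(q[:,1]<q[:,1].min()+8)]
for s in(L,r):
    f=np.polyfit(s[:,0],s[:,1],1);print('wall line angle',np.degrees(np.arctan(f[0])),'y at 526',np.polyval(f,526))
E
```

```text
rim 2210 rect [ 526.2 -277.7] [150.5 197. ] 87.21 med z 80.7 mean [ 556.3 -276.2]
socket top 1014 rect [ 484.4 -275.7] [48.  58.5] 87.43 med z 31.0 mean [ 485.1 -275.8]
hole 471 rect [ 481.6 -278.1] [45.2 64.3] 88.59 med z 15.2 mean [ 484.  -277.4]
strip 2072 rect [ 589.1 -272.4] [ 36.3 128.6] 1.78 med z 33.0 mean [ 589.4 -280.2]
[[31. 32. 31. 30. 31. 31. 31. 31. 31. 29. 31. 31.  6.]
 [31. 32. 31. 32. 33. 30. 30. 32. 30. 32. 30. 30.  7.]
 [ 8. 30. 32. 21. 15. 15. 15. 16. 15. 29. 33. 30.  6.]
 [ 7. 31. 30. 22. 14. 15. 16. 16. 15. 30. 31. 31.  7.]
 [ 6. 30. 31. 21. 15. 15. 15. 16. 17. 29. 30. 32.  7.]
 [ 6. 33. 31. 21. 15. 15. 15. 17. 15. 30. 30. 29.  7.]
 [ 7. 32. 30. 22. 14. 15. 15. 17. 15. 28. 32. 32.  7.]
 [ 6. 31. 31. 21. 15. 15. 16. 17. 15. 29. 32. 31.  6.]
 [ 6. 30. 31. 28. 29. 29. 28. 29. 29. 30. 32. 32.  4.]
 [ 6. 32. 30. 30. 30. 32. 31. 33. 31. 32. 32. 32.  7.]]
[[ 438.1 -335.1]
 [ 438.3 -334.9]
 [ 451.1 -333.7]
 [ 579.4 -248.3]
 [ 632.9 -184.9]
 [ 633.8 -183.7]
 [ 634.5 -183.4]]
wall line angle -3.032032713549071 y at 526 -205.4302161788463
wall line angle -2.787774255205096 y at 526 -350.2715825680826
```

Emit:
arm_command(
  motion=[
    [87,-4,-41,0,0],
    [87,-8,-82,0,0],
    [87,-12,-123,0,0],
    [87,-16,-164,0,0],
    [87,-20,-205,0,0],
  ],
)

```text
time: 1.73
position: [0.4914, -0.0869, 0.2507]
tool_rot: [3.14, -0.061, -0.0]
ft_force: [0.3, 0.3, 0.0]
grip_width: 1.001
grip_force: 0.0
```

Emit:
arm_command(
  motion=[
    [87,-4,-41,0,0],
    [87,-8,-82,0,0],
    [87,-12,-123,0,0],
    [87,-16,-164,0,0],
    [87,-20,-205,0,0],
  ],
)

```text
time: 2.15
position: [0.4794, 0.1186, 0.2509]
tool_rot: [3.14, -0.061, 0.001]
ft_force: [0.5, 0.8, -0.3]
grip_width: 0.996
grip_force: 0.0
```

Emit:
arm_command(
  motion=[
    [87,-18,-41,0,0],
    [87,-36,-82,0,0],
    [87,-40,-123,0,0],
    [87,-40,-132,0,0],
    [87,-40,-132,0,0],
  ],
)

```text
time: 2.57
position: [0.4432, 0.2556, 0.251]
tool_rot: [-3.14, 0.047, -0.001]
ft_force: [-0.4, -0.9, -0.5]
grip_width: 1.002
grip_force: 0.0
```

Emit:
arm_command(
  motion=[
    [87,0,0,0,0],
    [87,0,0,0,0],
  ],
)

```text
time: 2.73
position: [0.4452, 0.2498, 0.2504]
tool_rot: [3.139, -0.061, -0.0]
ft_force: [-0.9, -0.0, 0.3]
grip_width: 1.0
grip_force: 0.0
```

```bash
python3 - <<'E'
from h import *
go(445,250,250,-92)
a=look('wrist','w_rel.png');np.savez('wr.npz',im=a[0],W=a[1])
go(445,250,250,-92)
im,W=a;Z=W[...,2]
o=(im[...,0]>110)&(im[...,2]<im[...,0]*.6)&(Z>.05)&(Z<.066)&box(150,400,30,235);rect(W,o,'relay top colour')
t=(Z>.05)&(Z<.066)&box(200,350,140,232);rect(W,t,'relay top')
t=(Z>.053)&(Z<.073)&box(100,450,0,150);rect(W,t,'handle')
E
```

```text
t 2.73 pos [445.2 249.8 250.4] yawy -92.21 tilt [-0.0003 -0.0015] F [-0.9 -0.   0.3] grip 87.02439511102267 0.0 
 MOVE [-0.2 -0.2  0.4] spin -0.21
t 2.78 pos [445.3 249.7 250.5] yawy -92.24 tilt [-0.0002 -0.0013] F [ 0.4 -0.5 -0. ] grip 86.96006829185674 0.0 
 MOVE [-0.3 -0.3  0.5] spin -0.24
relay top colour 459 rect [423.1 253.6] [40.6 29.8] 1.15 med z 59.0 mean [425.4 253.7]
relay top 705 rect [423.1 253.6] [40.6 29.8] 1.15 med z 59.2 mean [424.7 253.5]
handle 1201 rect [593.6 249.1] [ 14.1 100. ] 81.09 med z 63.8 mean [595.  248.8]
```

View pics/w_rel.png

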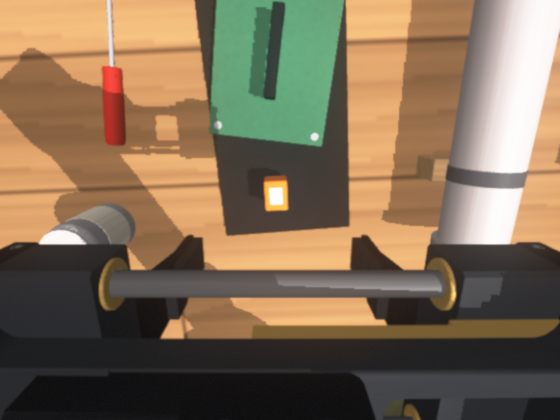

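The relay top is at (276,194), bright because of the light patch, the handle at (274,50) and the tin at (90,225). The depth data give a 40.6×29.8 mm relay, which matches its stated size.

Emit:
arm_command(
  motion=[
    [50,-8,-1,35,-3.3],
    [50,-16,-2,70,-3.3],
    [50,-22,-3,105,-3.3],
    [50,-22,-3,135,-3.3],
    [50,-22,-3,140,-3.3],
  ],
  newtons=25,
)

```text
time: 3.2
position: [0.4195, 0.252, 0.1059]
tool_rot: [3.137, 0.031, -0.012]
ft_force: [-0.8, -1.4, -0.2]
grip_width: 0.707
grip_force: 0.0
```

Emit:
arm_command(
  motion=[
    [50,0,0,0,0],
    [50,0,0,0,0],
  ],
)

```text
time: 3.37
position: [0.4237, 0.2557, 0.112]
tool_rot: [-3.141, -0.033, -0.002]
ft_force: [0.1, 0.9, -0.2]
grip_width: 0.6
grip_force: 0.0
```

```bash
python3 - <<'E'
from h import *
go(423,253.6,41,-88.85)
a=look('wrist','w_rel2.png')
im,W=a;Z=W[...,2]
t=(Z>.05)&(Z<.066)&box(225,330,140,300);rect(W,t,'relay top')
go(423,253.6,41,-88.85)
E
```

```text
t 3.37 pos [423.7 255.7 112. ] yawy -88.8 tilt [0.0012 0.0005] F [ 0.1  0.9 -0.2] grip 52.22120139820739 0.0 
 MOVE [-0.8  2.1 71. ] spin 0.05
relay top 1670 rect [423.7 253.1] [40.  29.5] 0.66 med z 59.2 mean [424.9 253.4]
t 3.42 pos [424.2 256.3 112.7] yawy -88.78 tilt [0.0028 0.0011] F [ 1.4  0.6 -0.3] grip 51.15119074353213 0.0 
 MOVE [-1.4  2.8 71.7] spin 0.07
```

View pics/w_rel2.png

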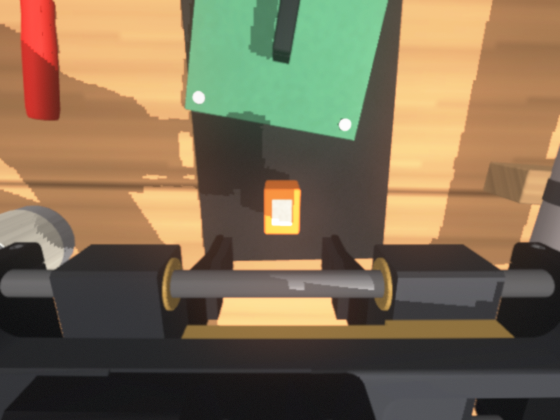

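The relay top is centred near (282,207) and the fingers at u≈278. The relay therefore sits about 2 mm to tool +y, which agrees with the computed correction.

Emit:
arm_command(
  motion=[
    [55,-1,2.4,25,0],
    [55,-1,2.4,50,0],
    [55,-1,2.4,65,0],
    [55,-1,2.4,71,0],
    [55,-1,2.4,71,0],
  ],
)

```text
time: 3.83
position: [0.4219, 0.2538, 0.0401]
tool_rot: [-3.141, -0.035, -0.0]
ft_force: [-0.0, 0.0, 0.0]
grip_width: 0.634
grip_force: 0.0
```

Emit:
arm_command(
  motion=[
    [55,0,0,0,0],
    [55,0,0,0,0],
    [55,0,0,0,0],
  ],
)

```text
time: 4.08
position: [0.4226, 0.2544, 0.0412]
tool_rot: [-3.141, -0.036, -0.004]
ft_force: [-0.2, -0.4, -1.0]
grip_width: 0.632
grip_force: 0.0
```

```bash
python3 - <<'E'
from h import *
go(423,253.6,41,-88.85)
E
```

```text
t 4.08 pos [422.6 254.4  41.2] yawy -88.69 tilt [0.0026 0.0008] F [-0.2 -0.4 -1. ] grip 54.95091913468798 0.0 
 MOVE [0.4 0.8 0.2] spin 0.16
```

Emit:
arm_command(
  motion=[
    [20,0,0.6,0,0],
    [20,0,0.6,0,0],
    [20,0,0.6,0,0],
    [20,0,0.6,0,0],
    [20,0,0.6,0,0],
  ],
  newtons=25,
)

```text
time: 4.5
position: [0.4214, 0.2532, 0.0398]
tool_rot: [3.141, 0.036, 0.0]
ft_force: [0.1, 0.4, -0.2]
grip_width: 0.34
grip_force: 0.0
```

Emit:
arm_command(
  motion=[
    [20,0,0,0,0],
    [20,0,0,0,0],
    [20,0,0,0,0],
  ],
)

```text
time: 4.75
position: [0.4213, 0.2532, 0.0397]
tool_rot: [3.141, 0.036, -0.0]
ft_force: [-0.9, 0.4, -0.2]
grip_width: 0.238
grip_force: 0.0
```

```bash
python3 - <<'E'
from h import *
go(423,253.6,210,-92.7)
E
```

```text
t 4.75 pos [421.3 253.2  39.7] yawy -88.68 tilt [-0.0001 -0.0001] F [-0.9  0.4 -0.2] grip 20.714881284736688 0.0 
 MOVE [   1.7   -0.3 -170.3] spin 4.02
```

```bash
python3 - <<'E'
from h import *
go(423,253.6,210,-92.7)
a=look('wrist')
b=look('side');t=look('top')
big=cv2.resize(b[0][215:295,190:310,::-1],(480,320),interpolation=3)
cv2.imwrite('pics/c1.png',np.hstack([a[0][200:420,100:460,::-1],cv2.resize(b[0][215:295,200:300,::-1],(275,220))]))
im,W=a;Z=W[...,2]
m=(Z>.045)&(Z<.07)&box(225,330,140,240);rect(W,m,'wrist relay top')
im,W=t;Z=W[...,2]
m=(im[...,0].astype(int)>150)&(im[...,2]<90)&box(170,230,210,270);
if m.any():rect(W,m,'top orange')
E
```

```text
t 4.75 pos [421.3 253.2  39.7] yawy -88.68 tilt [-0.0001 -0.0001] F [-0.9  0.4 -0.2] grip 20.714881284736688 0.0 
 MOVE [   1.7   -0.3 -170.3] spin 4.02
wrist relay top 1769 rect [435. 255.] [17.7 38.2] 1.38 med z 59.1 mean [436.3 253.8]
top orange 324 rect [408.5 173.4] [ 72.2 168.2] 89.27 med z -0.7 mean [362.9 163.2]
```

View pics/c1.png

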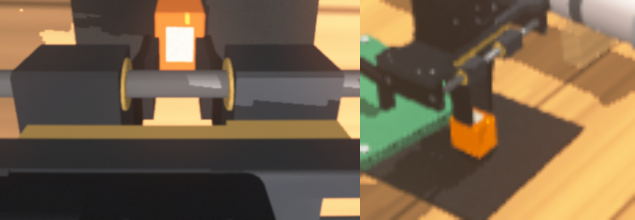

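The wrist crop shows the relay still standing between the fingers at about (280,240). The side crop seems to show the fingers above or behind it. The gripper reads 20.7 mm with no force, so I'll check where the fingers are from the depth data.

```bash
python3 - <<'E'
from h import *
go(423,253.6,210,-92.7)
for n in('wrist','side'):
    im,W=look(n);P=W.reshape(-1,3)*1000;c=im.reshape(-1,3)
    k=(abs(P[:,0]-422)<45)&(abs(P[:,1]-253)<60)&(P[:,2]>12)&(P[:,2]<110)
    P=P[k];c=c[k];o=c[:,0].astype(int)-c[:,2]>50
    print(n,'orange',o.sum(),np.percentile(P[o],[2,50,98],axis=0).round(0).tolist() if o.any() else '')
    d=~o&(c.max(1)<110)
    for z in range(15,110,10):
        q=P[d&(P[:,2]>=z)&(P[:,2]<z+10)]
        if len(q)>3:print(z,len(q),'x',np.percentile(q[:,0],[2,98]).round(),'y',np.histogram(q[:,1],bins=np.arange(193,314,10))[0])
E
```

```text
t 4.9 pos [421.3 253.2  39.7] yawy -88.68 tilt [-0.0001 -0.0001] F [-0.2  1.   0. ] grip 20.16330441823408 0.0 
 MOVE [   1.7   -0.3 -170.3] spin 4.02
wrist orange 2303 [[407.0, 240.0, 26.0], [438.0, 254.0, 59.0], [444.0, 268.0, 76.0]]
55 14 x [429. 432.] y [0 0 0 0 6 0 0 6 2 0 0 0]
65 220 x [428. 432.] y [  0   0   0   0  85  16   0 109  10   0   0   0]
75 322 x [419. 432.] y [  0   0   0   0 111  36   0 156  19   0   0   0]
85 428 x [423. 432.] y [  0   0   0   0 155  62   0 179  32   0   0   0]
95 401 x [429. 432.] y [  0   0   0   0 175  26   0 143  57   0   0   0]
105 31 x [414. 432.] y [ 0  0  0  0  9  2  0 18  2  0  0  0]
side orange 210 [[402.0, 239.0, 21.0], [412.0, 265.0, 44.0], [441.0, 271.0, 64.0]]
55 5 x [410. 427.] y [0 0 0 0 4 0 0 1 0 0 0 0]
65 39 x [408. 429.] y [ 0  0  0  0 14  6  0 18  1  0  0  0]
75 35 x [409. 433.] y [ 0  0  0  0 13  7  0 12  3  0  0  0]
85 42 x [407. 429.] y [ 0  0  0  0 15  5  0 10 12  0  0  0]
95 33 x [408. 428.] y [ 0  0  0  3  9  2  1  7 11  0  0  0]
105 11 x [408. 422.] y [0 0 0 1 2 0 0 2 6 0 0 0]
```

```bash
python3 - <<'E'
from h import *
s=get_state();print(s['position'],s['joint_positions'].round(3))
for n in('wrist','side'):
    im,W=look(n);P=W.reshape(-1,3)*1000;c=im.reshape(-1,3)
    for a,b in((222,243),(263,285)):
        k=(abs(P[:,0]-421)<14)&(P[:,1]>a)&(P[:,1]<b)&(P[:,2]>8)&(P[:,2]<80)&(c.max(1)<110)&(c[:,0].astype(int)-c[:,2]<40)
        print(n,a,k.sum(),'z hist 8..80/4',np.histogram(P[k][:,2],np.arange(8,81,4))[0])
E
```

```text
[0.42132144 0.25319789 0.03969992] [ 0.19   0.22  -0.849  1.994  0.195  1.009 -2.299]
wrist 222 199 z hist 8..80/4 [59  0  0  0  0  0  0  0  0  0  0  0  0  0 21 36 38 45]
wrist 263 266 z hist 8..80/4 [58  0  0  0  0  0  0  0  0  0  0  0  0  4 31 48 54 71]
side 222 22 z hist 8..80/4 [0 0 0 0 0 0 0 0 0 0 0 0 0 1 4 7 6 4]
side 263 35 z hist 8..80/4 [ 6  2  0  0  0  0  0  0  0  0  0  0  0  0  0  9 10  8]
```

Both cameras put the fingertips at z≈62–64 mm with the reported TCP at 39.7 mm. So the tips are really about 23 mm behind the reported TCP, not 14 mm ahead of it as stated. The fingers closed on air above the relay and the relay hasn't moved. I'll open them, go 36 mm lower and grip again.

Emit:
arm_command(
  motion=[
    [55,0,0,0,0],
    [55,0,0,0,0],
    [55,0,0,0,0],
    [55,0,0,0,0],
    [55,0,0,0,0],
  ],
)

```text
time: 5.52
position: [0.4213, 0.2532, 0.0397]
tool_rot: [3.141, 0.036, -0.0]
ft_force: [-0.6, 0.4, -0.2]
grip_width: 0.523
grip_force: 0.0
```

Emit:
arm_command(
  motion=[
    [55,0,0,0,0],
    [55,0,0,0,0],
    [55,0,0,0,0],
    [55,1,-0.5,10,0],
  ],
)

```text
time: 5.85
position: [0.4237, 0.2545, 0.0309]
tool_rot: [-3.141, -0.036, -0.005]
ft_force: [1.6, -0.0, -0.4]
grip_width: 0.628
grip_force: 0.0
```

Emit:
arm_command(
  motion=[
    [55,0,0,8,0],
    [55,0,0,16,0],
    [55,0,0,21,0],
    [55,0,0,25,0],
    [55,0,0,25,0],
  ],
)

```text
time: 6.27
position: [0.4214, 0.2534, 0.0035]
tool_rot: [3.141, 0.037, -0.003]
ft_force: [-0.5, -0.3, 0.0]
grip_width: 0.63
grip_force: 0.0
```

```bash
cat >> h.py <<'E'
def tips(x,y):
    im,W=look('wrist');P=W.reshape(-1,3)*1000;c=im.reshape(-1,3)
    for a,b in((y-50,y-9),(y+9,y+50)):
        k=(abs(P[:,0]-x)<16)&(P[:,1]>a)&(P[:,1]<b)&(P[:,2]>8)&(P[:,2]<100)&(c.max(1)<110)&(c[:,0].astype(int)-c[:,2]<40)
        q=P[k&(P[:,2]>14)]
        print('finger',len(q),'y range',np.percentile(q[:,1],[3,97]).round(1),'z hist 8..72/4',np.histogram(P[k][:,2],np.arange(8,73,4))[0])
E
python3 - <<'E'
from h import *
go(423,253.6,4,-88.85);tips(423,253.6);go(423,253.6,4,-88.85)
E
```

```text
t 6.27 pos [421.4 253.4   3.5] yawy -88.66 tilt [-0.0022 -0.0006] F [-0.5 -0.3  0. ] grip 54.82762688864272 0.0 
 MOVE [ 1.6 -0.2 -0.5] spin 0.19
finger 1823 y range [217.8 227.5] z hist 8..72/4 [147   0   0   0  14  80  83  85  87  93  89 108  97  95 122  57]
finger 1825 y range [282.3 292.4] z hist 8..72/4 [171   0   0   0  14  82  83  81  89  85 109  97 102  89 119  56]
t 6.32 pos [421.8 253.7   4.1] yawy -88.66 tilt [-0.0013 -0.0002] F [0.4 0.1 0.4] grip 54.837774414122244 0.0 
 MOVE [1.2 0.1 0.1] spin 0.19
```

Now the tips are at z≈27 mm, one on each side of the relay, centred at y≈255. Closing.

Emit:
arm_command(
  motion=[
    [22,0.8,0,0,0],
    [22,0.8,0,0,0],
    [22,0.8,0,0,0],
    [22,0.8,0,0,0],
    [22,0.8,0,0,0],
  ],
  newtons=25,
)

```text
time: 6.73
position: [0.4234, 0.2536, 0.005]
tool_rot: [3.141, 0.036, 0.001]
ft_force: [-0.5, 0.6, 0.7]
grip_width: 0.345
grip_force: 25.5
```

Emit:
arm_command(
  motion=[
    [22,0,0,0,0],
    [22,0,0,0,0],
    [22,0,0,0,0],
    [22,0,0,0,0],
  ],
)

```text
time: 7.07
position: [0.4234, 0.2536, 0.005]
tool_rot: [3.141, 0.036, 0.001]
ft_force: [0.7, -2.2, 2.6]
grip_width: 0.344
grip_force: 25.0
```

```bash
python3 - <<'E'
from h import *
go(423,253.6,190,-92.7)
E
```

```text
t 7.07 pos [423.4 253.6   5. ] yawy -88.68 tilt [ 0.0003 -0.0003] F [ 0.7 -2.2  2.6] grip 29.91880391144441 24.98951471876353 
 MOVE [-3.00e-01  1.00e-01 -1.85e+02] spin 4.02
```

Emit:
arm_command(
  motion=[
    [22,0,0,-20,0],
    [22,0,0,-58,0],
    [22,0,0,-98,0],
    [22,0,0,-138,0],
    [22,0,0,-178,0],
  ],
)

```text
time: 7.48
position: [0.4223, 0.2539, 0.1841]
tool_rot: [3.141, 0.038, -0.001]
ft_force: [2.0, 0.6, -0.9]
grip_width: 0.345
grip_force: 25.0
```

Emit:
arm_command(
  motion=[
    [22,0,0,-12,4],
    [22,0,0,-12,4],
    [22,0,0,-12,4],
  ],
)

```text
time: 7.73
position: [0.4231, 0.2537, 0.1946]
tool_rot: [3.14, -0.071, 0.001]
ft_force: [-0.9, 0.2, -2.0]
grip_width: 0.345
grip_force: 25.0
```

```bash
python3 - <<'E'
from h import *
go(484.5,-275.7,195,-92.65)
E
```

```text
t 7.73 pos [423.1 253.7 194.6] yawy -92.61 tilt [ 0.0007 -0.0003] F [-0.9  0.2 -2. ] grip 29.98113765539825 24.989339261082932 
 MOVE [ 8.540e+01  5.261e+02 -2.000e-01] spin 0.04
```

Emit:
arm_command(
  motion=[
    [22,3,20,0,0],
    [22,9,57,0,0],
    [22,15,94,0,0],
    [22,21,131,0,0],
    [22,27,168,0,0],
  ],
)

```text
time: 8.15
position: [0.4405, 0.0827, 0.1922]
tool_rot: [3.14, -0.07, -0.007]
ft_force: [1.4, -0.7, -0.5]
grip_width: 0.342
grip_force: 25.0
```

Emit:
arm_command(
  motion=[
    [22,6,37,0,0],
    [22,12,74,0,0],
    [22,18,111,0,0],
    [22,24,148,0,0],
    [22,30,185,0,0],
  ],
)

```text
time: 8.57
position: [0.4618, -0.103, 0.1919]
tool_rot: [-3.14, 0.071, 0.007]
ft_force: [1.0, 0.4, -0.2]
grip_width: 0.343
grip_force: 25.0
```

Emit:
arm_command(
  motion=[
    [22,7,37,0,0],
    [22,14,74,0,0],
    [22,21,111,0,0],
    [22,26,148,0,0],
    [22,28,173,0,0],
  ],
)

```text
time: 8.98
position: [0.4815, -0.279, 0.1911]
tool_rot: [-3.139, 0.076, 0.008]
ft_force: [0.1, -0.3, -2.2]
grip_width: 0.344
grip_force: 25.0
```

Emit:
arm_command(
  motion=[
    [22,0,0,0,0],
    [22,0,0,0,0],
    [22,0,0,0,0],
  ],
)

```text
time: 9.23
position: [0.4827, -0.2739, 0.1923]
tool_rot: [-3.138, 0.07, 0.005]
ft_force: [1.0, 0.9, -1.5]
grip_width: 0.345
grip_force: 25.0
```

```bash
python3 - <<'E'
from h import *
go(484.5,-275.7,110,-92.65)
im,W=look('wrist');np.savez('wb2.npz',im=im,W=W);Z=W[...,2]
k=(abs(W[...,0]-.485)<.04)&(abs(W[...,1]+.276)<.035)&(Z>.026)&(Z<.036);rect(W,k,'socket top')
k=(Z>.07)&(Z<.09)&(abs(W[...,1]+.278)<.09)&(W[...,0]<.65);rect(W,k,'rim')
o=(im[...,0].astype(int)-im[...,2]>60)&(Z>.15)&box(200,360,100,300)
if o.any():rect(W,o,'relay held');print(np.percentile(W[o],[2,98],axis=0))
go(484.5,-275.7,110,-92.65)
cv2.imwrite('pics/w3.png',im[:,:,::-1])
E
```

```text
t 9.23 pos [ 482.7 -273.9  192.3] yawy -92.57 tilt [-0.0033  0.0031] F [ 1.   0.9 -1.5] grip 29.975918835584256 24.98941019293852 
 MOVE [ 2.1  2.  82.3] spin 0.08
socket top 1409 rect [ 484.6 -276. ] [47.5 58.2] 86.69 med z 30.9 mean [ 485.  -275.8]
rim 4175 rect [ 524.4 -277.8] [150.8 199.5] 87.05 med z 80.6 mean [ 551.4 -280.3]
relay held 3333 rect [ 494.1 -273.1] [53.7 51.8] 87.32 med z 246.0 mean [ 499.9 -273.6]
[[ 0.47033226 -0.29382769  0.21450861]
 [ 0.51739729 -0.25492787  0.30688915]]
t 9.28 pos [ 483.1 -273.5  193. ] yawy -92.52 tilt [-0.0024  0.0023] F [ 0.2 -0.7 -0.6] grip 29.681386466893166 24.9893644801341 
 MOVE [ 1.7  2.4 83. ] spin 0.13
```

View pics/w3.png

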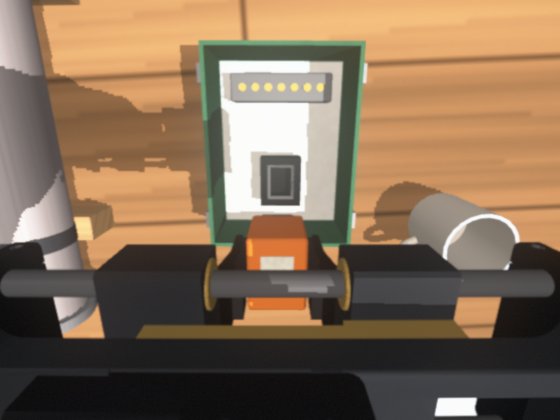

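The box is seen from (200,42) to (365,245). The held relay, at (277,262), is upright in the fingers and the socket hole is at (280,181). I'll correct the position and go down to just above the socket.

Emit:
arm_command(
  motion=[
    [22,1.5,2,0,0.2],
    [22,1.5,2,35,0.2],
    [22,1.5,2,70,0.2],
    [22,1.5,2,95,0.2],
    [22,1.5,2,110,0.2],
  ],
)

```text
time: 9.7
position: [0.4832, -0.2755, 0.0814]
tool_rot: [-3.139, 0.075, 0.006]
ft_force: [0.4, -0.1, -0.4]
grip_width: 0.344
grip_force: 25.0
```

Emit:
arm_command(
  motion=[
    [22,0,0,0,0],
    [22,0,0,0,0],
    [22,0,0,0,0],
    [22,0,0,0,0],
    [22,0,0,0,0],
  ],
)

```text
time: 10.12
position: [0.486, -0.2781, 0.0865]
tool_rot: [3.139, -0.078, 0.004]
ft_force: [0.0, -0.8, -0.5]
grip_width: 0.346
grip_force: 25.0
```

Emit:
arm_command(
  motion=[
    [22,0,0,0,0],
    [22,0,0,0,0],
    [22,0,0,0,0],
    [22,0,0,0,0],
    [22,0,0,0,0],
  ],
)

```text
time: 10.53
position: [0.4849, -0.2777, 0.0848]
tool_rot: [3.141, -0.079, -0.0]
ft_force: [-0.4, -0.6, -0.7]
grip_width: 0.344
grip_force: 25.0
```

```bash
python3 - <<'E'
from h import *
go(484.5,-275.8,50,-92.8)
for i in range(3):
  im,W=look('wrist');Z=W[...,2]
  k=(Z>.07)&(Z<.09)&(abs(W[...,1]+.278)<.09)&(W[...,0]<.65)&(W[...,0]>.50);rect(W,k,'rim')
  k=(abs(W[...,0]-.485)<.04)&(abs(W[...,1]+.276)<.035)&(Z>.026)&(Z<.036);rect(W,k,'socket')
  go(484.5,-275.8,50,-92.8)
E
```

```text
t 10.53 pos [ 484.9 -277.7   84.8] yawy -92.88 tilt [-0.     -0.0001] F [-0.4 -0.6 -0.7] grip 29.885517139860806 24.9892220122274 
 MOVE [-0.5 -1.9 34.8] spin -0.08
rim 8277 rect [ 560.3 -280.2] [151.4 126.8] 87.52 med z 80.0 mean [ 585.2 -279.6]
socket 1597 rect [ 491.4 -276.1] [48.2 44.8] 87.62 med z 31.0 mean [ 500.  -276.4]
t 10.58 pos [ 484.8 -277.7   84.7] yawy -92.88 tilt [-0.0001 -0.    ] F [-0.8  0.4 -0.3] grip 29.582401383779935 24.98918985016644 
 MOVE [-0.4 -1.9 34.7] spin -0.08
rim 8261 rect [ 560.3 -280.2] [151.3 126.7] 87.61 med z 80.0 mean [ 585.1 -279.6]
socket 1614 rect [ 491.2 -276.2] [48.1 45.1] 87.37 med z 31.0 mean [ 500.2 -276.4]
t 10.63 pos [ 484.9 -277.7   84.8] yawy -92.88 tilt [-0.     -0.0001] F [ 0.1 -0.5 -1. ] grip 29.552652590177026 24.989033517194912 
 MOVE [-0.5 -1.9 34.8] spin -0.08
rim 8267 rect [ 560.  -279.9] [151.1 126.9] 87.39 med z 80.1 mean [ 585.1 -279.6]
socket 1607 rect [ 491.5 -276.2] [48.  44.6] 87.13 med z 31.0 mean [ 500.1 -276.4]
t 10.68 pos [ 484.8 -277.7   84.7] yawy -92.88 tilt [-0.0001 -0.    ] F [ 0.   0.2 -1.6] grip 29.809191353217432 24.989068406866863 
 MOVE [-0.4 -1.9 34.7] spin -0.08
```

Emit:
arm_command(
  motion=[
    [22,-0.4,-1.9,0,-0.3],
    [22,-0.4,-1.9,18,-0.3],
    [22,-0.4,-1.9,34,-0.3],
    [22,-0.4,-1.9,46,-0.3],
    [22,-0.4,-1.9,46,-0.3],
  ],
)

```text
time: 11.1
position: [0.4824, -0.2746, 0.036]
tool_rot: [-3.138, 0.07, 0.007]
ft_force: [-0.6, 1.1, -1.1]
grip_width: 0.342
grip_force: 25.0
```

Emit:
arm_command(
  motion=[
    [22,0,0,0,0],
    [22,0,0,0,0],
    [22,0,0,0,0],
    [22,0,0,0,0],
    [22,0,0,0,0],
  ],
)

```text
time: 11.52
position: [0.4851, -0.2761, 0.0395]
tool_rot: [3.14, -0.071, 0.002]
ft_force: [-0.3, 0.0, -1.0]
grip_width: 0.343
grip_force: 25.0
```

Emit:
arm_command(
  motion=[
    [22,0,0,0,0],
    [22,0,0,0,0],
    [22,0,0,0,0],
    [22,0,0,0,0],
  ],
)

```text
time: 11.85
position: [0.4846, -0.2758, 0.0388]
tool_rot: [3.141, -0.071, 0.0]
ft_force: [0.2, -0.5, -1.0]
grip_width: 0.345
grip_force: 25.0
```

```bash
python3 - <<'E'
from h import *
go(484.5,-275.8,15,-92.6)
E
```

```text
t 11.85 pos [ 484.6 -275.8   38.8] yawy -92.58 tilt [ 0.     -0.0002] F [ 0.2 -0.5 -1. ] grip 30.0200437543884 24.98913177405484 
 MOVE [-0.1 -0.  23.8] spin 0.02
```

Aligned with no force. Inserting gradually.

Emit:
arm_command(
  motion=[
    [22,0,0,3,0],
    [22,0,0,6,0],
    [22,0,0,9,0],
    [22,0,0,12,0],
    [22,0,0,12,0],
  ],
)

```text
time: 12.27
position: [0.4844, -0.2758, 0.0262]
tool_rot: [-3.141, 0.071, 0.001]
ft_force: [0.6, -0.7, -0.3]
grip_width: 0.346
grip_force: 25.0
```

Emit:
arm_command(
  motion=[
    [22,0,0,2,0],
    [22,0,0,4,0],
    [22,0,0,6,0],
    [22,0,0,6,0],
    [22,0,0,6,0],
  ],
)

```text
time: 12.68
position: [0.4843, -0.276, 0.0205]
tool_rot: [3.141, -0.071, -0.001]
ft_force: [0.2, -1.0, -1.4]
grip_width: 0.346
grip_force: 25.0
```

Emit:
arm_command(
  motion=[
    [22,0,0,2,0],
    [22,0,0,4,0],
    [22,0,0,6,0],
    [22,0,0,6.5,0],
    [22,0,0,6.5,0],
  ],
)

```text
time: 13.1
position: [0.4847, -0.2761, 0.0149]
tool_rot: [3.14, -0.071, 0.0]
ft_force: [-1.1, -0.8, 3.6]
grip_width: 0.342
grip_force: 25.0
```

```bash
python3 - <<'E'
from h import *
go(484.5,-275.8,15,-92.6)
E
```

```text
t 13.1 pos [ 484.7 -276.1   14.9] yawy -92.58 tilt [ 0.0002 -0.0006] F [-1.1 -0.8  3.6] grip 29.757566157953203 24.986846479587257 
 MOVE [-0.3 -0.3 -0.1] spin 0.02
```

Emit:
arm_command(
  motion=[
    [22,0,0,1,0],
    [22,0,0,1.5,0],
    [22,0,0,1.5,0],
  ],
)

```text
time: 13.35
position: [0.4848, -0.2761, 0.0147]
tool_rot: [3.14, -0.071, -0.0]
ft_force: [-4.9, -0.7, 13.2]
grip_width: 0.339
grip_force: 25.0
```

Emit:
arm_command(
  motion=[
    [55,0,0,0,0],
    [55,0,0,0,0],
    [55,0,0,0,0],
    [55,0,0,0,0],
    [55,0,0,0,0],
  ],
)

```text
time: 13.77
position: [0.4844, -0.2755, 0.0124]
tool_rot: [-3.14, 0.07, 0.001]
ft_force: [-0.7, 0.2, -0.0]
grip_width: 0.599
grip_force: 0.0
```

Emit:
arm_command(
  motion=[
    [55,0,0,-1,0],
    [55,0,0,-1,0],
    [55,0,0,-20,0],
    [55,0,0,-50,0],
    [55,0,0,-85,0],
  ],
)

```text
time: 14.18
position: [0.4829, -0.2748, 0.0968]
tool_rot: [-3.138, 0.07, 0.006]
ft_force: [0.9, -0.1, -0.3]
grip_width: 0.633
grip_force: 0.0
```

Emit:
arm_command(
  motion=[
    [55,0,0,-40,0],
    [55,0,0,-80,0],
    [55,0,0,-108,0],
    [55,0,0,-108,0],
    [55,0,0,-108,0],
  ],
)

```text
time: 14.6
position: [0.4858, -0.2763, 0.2079]
tool_rot: [3.138, -0.071, 0.006]
ft_force: [-0.1, -0.3, -1.2]
grip_width: 0.633
grip_force: 0.0
```

```bash
python3 - <<'E'
from h import *
go(580,245,210,-98.9)
im,W=look('wrist');Z=W[...,2]
k=(abs(W[...,0]-.485)<.03)&(abs(W[...,1]+.276)<.03)&(Z>.055)&(Z<.08);rect(W,k,'relay top')
k=(Z>.07)&(Z<.09)&(abs(W[...,1]+.278)<.09)&(W[...,0]<.65);rect(W,k,'rim')
E
```

```text
t 14.6 pos [ 485.8 -276.3  207.9] yawy -92.58 tilt [ 0.0037 -0.0025] F [-0.1 -0.3 -1.2] grip 55.0393516453988 0.0 
 MOVE [  70.7 -525.    -3. ] spin 6.32
relay top 977 rect [ 484.8 -275.6] [29.4 39.8] 87.1 med z 69.0 mean [ 486.1 -275.5]
rim 4097 rect [ 523.9 -277.8] [150.7 200.3] 87.08 med z 80.5 mean [ 538.1 -279.1]
```

The relay is seated: its top measures 69 mm (68 expected, given the +1 mm bias) and it's centred. Now over to the cover.

Emit:
arm_command(
  motion=[
    [55,5,-40,0,0],
    [55,10,-80,0,0],
    [55,16,-120,0,0],
    [55,21,-160,0,0],
    [55,27,-200,0,0],
  ],
)

```text
time: 15.07
position: [0.5191, -0.0753, 0.2036]
tool_rot: [-3.14, 0.071, 0.006]
ft_force: [0.5, 0.3, -0.5]
grip_width: 0.632
grip_force: 0.0
```

Emit:
arm_command(
  motion=[
    [55,5,-40,0,0],
    [55,10,-80,0,0],
    [55,16,-120,0,0],
    [55,21,-160,0,0],
    [55,27,-200,0,0],
  ],
)

```text
time: 15.48
position: [0.5552, 0.1229, 0.2036]
tool_rot: [3.14, -0.071, -0.005]
ft_force: [0.6, -0.1, -0.3]
grip_width: 0.631
grip_force: 0.0
```

Emit:
arm_command(
  motion=[
    [55,8,-40,0,3],
    [55,15,-80,0,6.3],
    [55,17,-110,0,6.3],
    [55,17,-126,0,6.3],
    [55,17,-126,0,6.3],
  ],
)

```text
time: 15.9
position: [0.5763, 0.2523, 0.203]
tool_rot: [-3.131, 0.23, 0.008]
ft_force: [-0.7, -0.1, -0.6]
grip_width: 0.637
grip_force: 0.0
```

Emit:
arm_command(
  motion=[
    [55,0,0,0,0],
    [55,0,0,0,0],
    [55,0,0,0,0],
    [55,0,0,0,0],
    [55,0,0,0,0],
  ],
)

```text
time: 16.32
position: [0.5795, 0.2449, 0.2057]
tool_rot: [3.131, -0.247, 0.0]
ft_force: [0.0, 0.3, 0.2]
grip_width: 0.631
grip_force: 0.0
```

```bash
python3 - <<'E'
from h import *
s=get_state();im,W=look('wrist','w4.png');Z=W[...,2];im=im.astype(int)
k=(abs(W[...,0]-.593)<.08)&(abs(W[...,1]-.248)<.05)&(Z>.054)&(Z<.075);rect(W,k,'handle')
g=(im[...,1]>im[...,0]+12)&(Z>.012)&(Z<.032);rect(W,g,'plate')
go(593,248,120,-98.9)
E
```

```text
handle 1138 rect [594.4 249.2] [13.8 98.7] 81.03 med z 63.9 mean [596.  248.6]
plate 18692 rect [593.3 249.3] [154.2 204.1] 81.08 med z 22.1 mean [602.7 247.6]
t 16.37 pos [579.5 245.3 205.9] yawy -98.98 tilt [ 0.0003 -0.0006] F [ 0.7 -0.4 -0.2] grip 55.059230900896374 0.0 
 MOVE [12.9 -4.8 85.9] spin -0.08
```

View pics/w4.png

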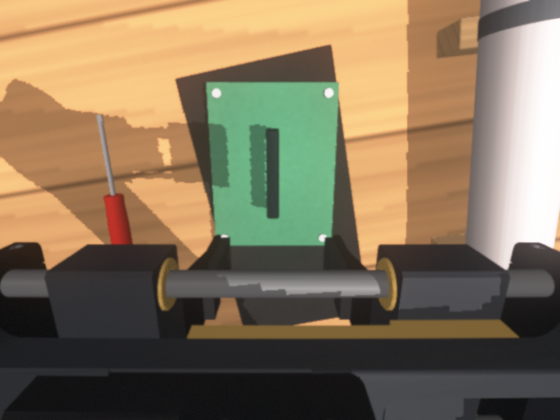

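The cover is seen from (208,83) to (337,245), the handle bar at (273,173) and the screwdriver at (110,180). The depth data give a 204×154 mm plate and a 99×14 mm handle, both as specified.

Emit:
arm_command(
  motion=[
    [55,5,-2,35,0],
    [55,10,-4,70,0],
    [55,13.3,-6.1,105,0],
    [55,13.3,-6.1,130,0],
    [55,13.3,-6.1,135,0],
  ],
)

```text
time: 16.78
position: [0.5902, 0.248, 0.0654]
tool_rot: [3.128, -0.244, -0.012]
ft_force: [-1.3, -1.5, -1.0]
grip_width: 0.632
grip_force: 0.0
```

Emit:
arm_command(
  motion=[
    [50,0,0,0,0],
    [50,0,0,0,0],
    [50,0,0,0,0],
    [50,0,0,0,0],
    [50,0,0,0,0],
  ],
)

```text
time: 17.2
position: [0.5943, 0.251, 0.0727]
tool_rot: [-3.131, 0.243, -0.005]
ft_force: [0.4, 0.8, 0.7]
grip_width: 0.578
grip_force: 0.0
```

```bash
python3 - <<'E'
from h import *
go(593.8,249.2,14,-98.92)
im,W=look('wrist');Z=W[...,2]
k=(abs(W[...,0]-.593)<.08)&(abs(W[...,1]-.248)<.03)&(Z>.054)&(Z<.072);rect(W,k,'handle')
go(593.8,249.2,14,-98.92)
E
```

```text
t 17.2 pos [594.3 251.   72.7] yawy -98.88 tilt [0.003  0.0008] F [0.4 0.8 0.7] grip 50.27680407396958 0.0 
 MOVE [-0.4  1.9 58.7] spin 0.04
handle 2279 rect [603.7 247.5] [14.  80.2] 81.07 med z 64.1 mean [606.5 247.1]
t 17.25 pos [594.1 250.8  72.3] yawy -98.88 tilt [0.0023 0.0005] F [-0.1  0.4  0.3] grip 49.92200875674232 0.0 
 MOVE [-0.1  1.7 58.3] spin 0.04
```

Emit:
arm_command(
  motion=[
    [50,0,1.5,20,0],
    [50,0,1.5,38,0],
    [50,0,1.5,50,0],
    [50,0,1.5,57,0],
    [50,0,1.5,57,0],
  ],
)

```text
time: 17.67
position: [0.592, 0.2484, 0.0121]
tool_rot: [3.131, -0.243, -0.004]
ft_force: [0.5, -0.5, 0.5]
grip_width: 0.572
grip_force: 0.0
```

Emit:
arm_command(
  motion=[
    [50,0,0,0,0],
    [50,0,0,0,0],
    [50,0,0,0,0],
    [50,0,0,0,0],
    [50,0,0,0,0],
  ],
)

```text
time: 18.08
position: [0.5934, 0.2492, 0.0144]
tool_rot: [-3.132, 0.243, -0.002]
ft_force: [0.5, -0.1, -0.2]
grip_width: 0.575
grip_force: 0.0
```

```bash
python3 - <<'E'
from h import *
go(593.8,249.1,14,-98.92);tips(594,249)
E
```

```text
t 18.08 pos [593.4 249.2  14.4] yawy -98.88 tilt [0.0011 0.0002] F [ 0.5 -0.1 -0.2] grip 50.00441070111856 0.0 
 MOVE [0.4 0.  0.4] spin 0.04
finger 1534 y range [213.7 227.1] z hist 8..72/4 [  0   0   0  61   0   0   0  31  80  79  80  88  81 113  96  88]
finger 1527 y range [274.  284.4] z hist 8..72/4 [  0   0   0  78   0   0   0  26  77  84  85  73  88 109  99  86]
```

Tips are at z≈38 mm, on both sides of the bar. Closing firmly.

Emit:
arm_command(
  motion=[
    [5,0,0,0,0],
    [5,0,0,0,0],
    [5,0,0,0,0],
    [5,0,0,0,0],
    [5,0,0,0,0],
  ],
  newtons=50,
)

```text
time: 18.55
position: [0.593, 0.249, 0.0137]
tool_rot: [3.132, -0.243, -0.0]
ft_force: [-0.1, 0.1, 0.1]
grip_width: 0.284
grip_force: 0.0
```

Emit:
arm_command(
  motion=[
    [5,0,0,0,0],
    [5,0,0,0,0],
    [5,0,0,0,0],
    [5,0,0,0,0],
    [5,0,0,0,0],
  ],
)

```text
time: 18.97
position: [0.5929, 0.2487, 0.0137]
tool_rot: [3.132, -0.243, -0.0]
ft_force: [-0.5, -1.1, 1.9]
grip_width: 0.152
grip_force: 50.0
```

```bash
python3 - <<'E'
from h import *
go(593.8,249.1,215,-98.92)
E
```

```text
t 18.97 pos [592.9 248.7  13.7] yawy -98.89 tilt [-0.0003 -0.0005] F [-0.5 -1.1  1.9] grip 13.20425072681489 49.999160561710596 
 MOVE [   0.8   -0.4 -201.3] spin 0.03
```

Emit:
arm_command(
  motion=[
    [5,0,0,-8,0],
    [5,0,0,-25,0],
    [5,0,0,-50,0],
    [5,0,0,-80,0],
    [5,0,0,-110,0],
  ],
)

```text
time: 19.38
position: [0.5919, 0.2489, 0.124]
tool_rot: [3.132, -0.242, -0.004]
ft_force: [0.6, 0.5, -3.3]
grip_width: 0.153
grip_force: 50.0
```

Emit:
arm_command(
  motion=[
    [5,0,0,-30,0],
    [5,0,0,-55,0],
    [5,0,0,-75,0],
    [5,0,0,-80,0],
    [5,0,0,-80,0],
  ],
)

```text
time: 19.8
position: [0.5936, 0.2497, 0.2053]
tool_rot: [-3.131, 0.243, -0.004]
ft_force: [-0.4, 0.9, -3.8]
grip_width: 0.15
grip_force: 50.0
```

```bash
python3 - <<'E'
from h import *
go(524,-277.7,205,-92.7)
im,W=look('wrist');im=im.astype(int);Z=W[...,2]
g=(im[...,1]>im[...,0]+12)&(Z>.15)&(Z<.25);rect(W,g,'plate')
P=W[g];A=np.c_[P[:,:2]-P[:,:2].mean(0),np.ones(len(P))];print('plane',np.linalg.lstsq(A,P[:,2],rcond=None)[0])
E
```

```text
t 19.8 pos [593.6 249.7 205.3] yawy -98.86 tilt [0.0027 0.0012] F [-0.4  0.9 -3.8] grip 13.031931119294597 49.99946007505059 
 MOVE [ 1.250e+01  5.319e+02 -5.000e-01] spin -6.16
plate 43285 rect [612.1 247.9] [154.2 167.1] 81.14 med z 213.8 mean [647.6 242.4]
plane [-0.00101528  0.00280437  0.21393953]
```

The cover is held level with its underside near 197 mm. Carrying it over the duct.

Emit:
arm_command(
  motion=[
    [5,0,15,0,0],
    [5,1,45,0,0],
    [5,2,80,0,0],
    [5,3,115,0,0],
    [5,4,150,0,0],
  ],
)

```text
time: 20.27
position: [0.5719, 0.0984, 0.2009]
tool_rot: [3.131, -0.242, -0.007]
ft_force: [0.2, -1.0, -4.1]
grip_width: 0.155
grip_force: 50.0
```

Emit:
arm_command(
  motion=[
    [5,1,35,0,0],
    [5,2,70,0,0],
    [5,2,105,0,0],
    [5,3,140,0,0],
    [5,4,175,0,0],
  ],
)

```text
time: 20.68
position: [0.5487, -0.075, 0.2012]
tool_rot: [-3.132, 0.243, 0.006]
ft_force: [1.3, -0.3, -3.3]
grip_width: 0.156
grip_force: 50.0
```

Emit:
arm_command(
  motion=[
    [5,1,35,0,-1],
    [5,2,70,0,-2],
    [5,3,105,0,-3],
    [5,4,140,0,-5],
    [5,4,165,0,-6.2],
  ],
)

```text
time: 21.1
position: [0.5266, -0.2408, 0.2009]
tool_rot: [3.141, -0.077, -0.007]
ft_force: [-0.1, -1.2, -3.4]
grip_width: 0.151
grip_force: 50.0
```

Emit:
arm_command(
  motion=[
    [5,0,18,0,0],
    [5,0,30,0,0],
    [5,0,35,0,0],
    [5,0,35,0,0],
    [5,0,35,0,0],
  ],
)

```text
time: 21.52
position: [0.5278, -0.2701, 0.2029]
tool_rot: [-3.139, 0.071, 0.002]
ft_force: [-0.5, 0.9, -3.7]
grip_width: 0.151
grip_force: 50.0
```

Emit:
arm_command(
  motion=[
    [5,0,0,0,0],
    [5,0,0,0,0],
    [5,0,0,0,0],
    [5,0,0,0,0],
    [5,0,0,0,0],
  ],
)

```text
time: 21.93
position: [0.5278, -0.2715, 0.204]
tool_rot: [3.141, -0.072, 0.0]
ft_force: [0.0, -0.6, -3.4]
grip_width: 0.154
grip_force: 50.0
```

```bash
python3 - <<'E'
from h import *
go(524,-277.7,103,-92.7)
im,W=look('wrist');im=im.astype(int);Z=W[...,2]
g=(im[...,1]>im[...,0]+12)&(Z>.15)&(Z<.25);rect(W,g,'plate')
P=W[g];A=np.c_[P[:,:2]-P[:,:2].mean(0),np.ones(len(P))];print('plane',np.linalg.lstsq(A,P[:,2],rcond=None)[0])
go(524,-277.7,103,-92.7)
E
```

```text
t 21.93 pos [ 527.8 -271.5  204. ] yawy -92.64 tilt [ 0.0002 -0.0002] F [ 0.  -0.6 -3.4] grip 13.357124841409961 49.99932523816824 
 MOVE [ -3.5   6.3 101. ] spin 0.06
plate 43213 rect [ 546.7 -271.1] [154.2 167.1] 87.43 med z 212.4 mean [ 582.4 -272.8]
plane [-0.00382645  0.00151221  0.21245976]
t 21.98 pos [ 527.7 -271.7  203.9] yawy -92.66 tilt [ 0.0001 -0.0002] F [ 0.3  0.4 -3.2] grip 12.982636124873563 49.999300204217434 
 MOVE [ -3.4   6.2 100.9] spin 0.04
```

Emit:
arm_command(
  motion=[
    [5,-3.6,7.5,0,0],
    [5,-3.6,7.5,20,0],
    [5,-3.6,7.5,45,0],
    [5,-3.6,7.5,65,0],
    [5,-3.6,7.5,75,0],
  ],
)

```text
time: 22.4
position: [0.5215, -0.2795, 0.1259]
tool_rot: [-3.139, 0.075, 0.006]
ft_force: [-0.3, 1.4, -3.8]
grip_width: 0.156
grip_force: 50.0
```

Emit:
arm_command(
  motion=[
    [5,0,0,0,0],
    [5,0,0,0,0],
    [5,0,0,0,0],
    [5,0,0,0,0],
    [5,0,0,0,0],
  ],
)

```text
time: 22.82
position: [0.5246, -0.2797, 0.1303]
tool_rot: [3.139, -0.073, 0.003]
ft_force: [-0.4, 0.3, -3.6]
grip_width: 0.151
grip_force: 50.0
```

Emit:
arm_command(
  motion=[
    [5,0,0,0,0],
    [5,0,0,0,0],
    [5,0,0,0,0],
    [5,0,0,0,0],
    [5,0,0,0,0],
  ],
)

```text
time: 23.23
position: [0.5236, -0.2793, 0.1288]
tool_rot: [3.141, -0.074, -0.0]
ft_force: [0.9, 0.2, -3.6]
grip_width: 0.153
grip_force: 50.0
```

```bash
python3 - <<'E'
from h import *
go(523.8,-278.8,103,-92.7)
im,W=look('wrist');im=im.astype(int);Z=W[...,2]
g=(im[...,1]>im[...,0]+12)&(Z>.10)&(Z<.17);rect(W,g,'plate')
P=W[g];A=np.c_[P[:,:2]-P[:,:2].mean(0),np.ones(len(P))];print('plane',np.linalg.lstsq(A,P[:,2],rcond=None)[0])
go(523.8,-278.8,103,-92.7)
E
```

```text
t 23.23 pos [ 523.6 -279.3  128.8] yawy -92.68 tilt [-0.     -0.0001] F [ 0.9  0.2 -3.6] grip 13.279410502453525 49.99940441921353 
 MOVE [ 0.1 -0.6 25.8] spin 0.02
plate 43186 rect [ 542.4 -279. ] [154.1 167.4] 87.3 med z 137.2 mean [ 578.3 -280.6]
plane [-0.00344448  0.00164716  0.13728248]
t 23.28 pos [ 523.6 -279.3  128.8] yawy -92.68 tilt [-0.0001 -0.0001] F [ 0.1  0.5 -4. ] grip 13.398060229660986 49.99947555363178 
 MOVE [ 0.1 -0.5 25.8] spin 0.02
```

Emit:
arm_command(
  motion=[
    [5,0,0,5,0],
    [5,0,0,11,0],
    [5,0,0,17,0],
    [5,0,0,22,0],
    [5,0,0,25,0],
  ],
)

```text
time: 23.7
position: [0.523, -0.279, 0.1023]
tool_rot: [-3.14, 0.073, 0.003]
ft_force: [0.0, -0.1, -4.0]
grip_width: 0.153
grip_force: 50.0
```

Emit:
arm_command(
  motion=[
    [5,0,0,0,0],
    [5,0,0,0,0],
    [5,0,0,0,0],
    [5,0,0,0,0],
    [5,0,0,0,0],
  ],
)

```text
time: 24.12
position: [0.5239, -0.2794, 0.1042]
tool_rot: [3.14, -0.073, 0.001]
ft_force: [0.0, 0.9, -3.5]
grip_width: 0.155
grip_force: 50.0
```

Emit:
arm_command(
  motion=[
    [5,0,0,0,0],
    [5,0,0,0,0],
    [5,0,0,0,0],
    [5,0,0,0,0],
    [5,0,0,0,0],
  ],
)

```text
time: 24.53
position: [0.5237, -0.2793, 0.1038]
tool_rot: [3.141, -0.073, 0.0]
ft_force: [-0.7, -0.7, -4.0]
grip_width: 0.157
grip_force: 50.0
```

```bash
python3 - <<'E'
from h import *
go(523.8,-278.8,103,-92.7)
im,W=look('wrist');im=im.astype(int);Z=W[...,2]
g=(im[...,1]>im[...,0]+12)&(Z>.10)&(Z<.13);rect(W,g,'plate')
P=W[g];A=np.c_[P[:,:2]-P[:,:2].mean(0),np.ones(len(P))];print('plane',np.linalg.lstsq(A,P[:,2],rcond=None)[0])
look('side','side_end.png');look('wrist')
s=get_state();print(s['position'],abs(s['qd']).max())
E
```

```text
t 24.53 pos [ 523.7 -279.3  103.8] yawy -92.68 tilt [ 0.     -0.0001] F [-0.7 -0.7 -4. ] grip 13.638502281251002 49.99939547851682 
 MOVE [ 0.1 -0.5  0.8] spin 0.02
plate 43094 rect [ 542.4 -279. ] [154.1 167.4] 87.35 med z 112.2 mean [ 578.4 -280.6]
plane [-0.00284973  0.00156336  0.11223305]
[ 0.52365756 -0.27926635  0.10376059] 0.0012369663824954307
```

View pics/side_end.png

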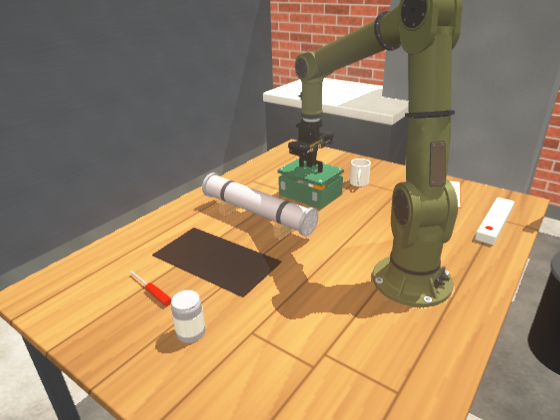

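The side view shows the cover hovering over the box at (311,175) with a gap under it. The mat is empty, and the tin, screwdriver and mug are where they were. The plate's top is at 112 mm, so its underside is about 16 mm above the rim.

```bash
python3 -c "
from bench import *
print(close_job())"
```

```text
the job is handed in; nothing more can be done
None
```

I handed the job in at about 24.7 s: the relay is plugged in and let go, and the cover is held level and still about 16 mm above the rim, centred to within about 1 mm by my measurements; the hand-in gave no verdict.

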